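# Engage the safety handwheel

### The job

Engage the loose handwheel of the blue feed unit: with a fingertip, push its red crank knob round until the notch in the rim stands over the brass key, then press the hub down until the wheel is fully home on the unit, and finish while still holding it pressed down, because a spring pushes it up again. Only push: do not pinch the knob or lift the wheel, and leave the tape measure, the orange box and the round tin where they are.

Things in the scene. Friction and masses are not known exactly. Their poses are not given: they have to be found in the camera images.
- feed_unit: Blue cast housing, 156x156x30 mm, fixed to the bench. Origin: centre of its underside; z up. On the vertical axis through the origin stand a steel seat ring (outer radius 34 mm, top 34 mm above the origin: the wheel's underside rests there when home) and, hidden in the wheel, a steel spindle (20 mm diameter, top at 80 mm) on which the wheel turns.
- key (a point): Middle of the top of the brass drive key, on the unit's own -x side (toward the robot), 54 mm from the spindle axis, 44 mm above the unit's underside. The key is a bar 8 mm wide that runs radially from 49 to 74 mm from the axis: its outer 14 mm show beyond the wheel's rim.
- handwheel: Loose handwheel, 0.2 kg, 120 mm diameter, 12 mm thick: aluminium web, black rim. Origin: centre of the web's underside; z up, own -x points to the notch, +x to the knob. A closed hub, radius 16 mm, rises to 52 mm above the origin. It sits on the spindle (blind bore, 0.7 mm play), turns freely either way, stays where it is left, and starts 34 to 180 degrees from the key.
- notch (a point): Middle of the notch at the level of the wheel's upper face, 54 mm from its axis, 12 mm above the wheel's underside. The notch is cut through the rim: 14 mm wide, open outward, from 49 mm radius to the rim. A black line on the web points to it.
- hub_top (a point): Centre of the flat top of the hub (32 mm diameter), on the wheel's axis; the place to press. 98 mm above the unit's underside at the start, 86 mm when home.
- knob: Red upright crank knob fixed to the wheel, 18 mm diameter, standing 34 mm above the web, 44 mm from the wheel's axis, opposite the notch. Origin: centre of its foot on the web's upper face; z up.
- nails: Bystander: small orange cardboard box, 45x70x36 mm, loose on the bench beside the unit. Origin: centre of its underside.
- wax: Bystander: round yellow tin, 66 mm diameter, 26 mm high, loose beside the unit. Origin: centre of its underside.
- tape: Bystander: yellow tape measure standing on edge, 35x90x66 mm, loose on the unit's other side. Origin: centre of its underside.
- collar (a joint): Sprung collar under the wheel, m pressed down: 0 at the start, when it carries the wheel's underside 46 mm above the unit's underside, 2 mm clear of the key; 0.012 when the wheel is home. Only with the notch over the key (within 3 mm to either side) can the wheel go down; pressing takes about 3 N at first, 10 N at the bottom, and it rises when let go. Otherwise the wheel stops on the key.
Mind the look-alikes: they are no part of the job. Of the things that look like the feed_unit, the larger one is meant.

How it is judged:
At the end, for the whole second after the job is handed in: The handwheel lies level (within 3.4 degrees) with its underside no more than 2.5 mm above the seat ring, its notch round the key (middles within 6 mm), at rest, and the fingers still press on it with more than 3 N (z of handwheel in the frame of feed_unit below 0.0365 m and horizontal distance between notch and key below 0.006 m and angle between handwheel's own z axis and vertical below 0.06 rad and contact force between the fingers and handwheel above 3 N and linear speed of handwheel below 0.02 m/s); the arm keeps its last pose, push and grip.
It fails at once if the handwheel is lifted more than 6 mm above where its collar carries it (z of handwheel in the frame of feed_unit above 0.052 m).
It fails at once if the crank knob is pinched or shoved hard (over 35 N) (contact force between the fingers and knob above 35 N).
It fails at once if a bystander is moved more than 20 mm (distance of any of nails, wax, tape from where it was at the start of the episode above 0.02 m).
It also fails if it takes over 72 s, if anything falls off the work surface, if the arm or the gripper's body presses on something with over 40 N, if the wrist force passes 120 N, or if a joint passes its speed limit or range.

### The arm

A 7-joint arm with a two-finger parallel gripper is mounted at the origin on a cart in front of the work surface, level with it; the furniture and walls round the work are solid. World frame = base frame: x ahead of the robot, y to its left, z up, the work surface at z = 0. Lengths are in m, angles in rad, forces in N, time in s.
With the tool pointing down it reaches from about 0.4 to 0.85 m from the base axis. Payload 6.9 kg.
Tool frame: the origin (TCP) lies on the mounting face of the last link; the fingertips stand 173 mm ahead of it and the grasp point (between the pads) lies 155 mm ahead of it; z points along the fingers, y is the line along which they close (so a half turn about z gives the same grasp; the last joint's range is limited). The gripper opens to 85 mm and grips with 20 to 120 N. Pads are 22 mm wide; open, the fingers measure 114 mm over their backs; the gripper's body (76 mm by 85 mm) begins 54 mm behind the grasp point. The pads swing forward as they close: fully open they stand 13 mm farther back than shut.
Start: joints at [1.407, 0.507, -0.238, 1.5, 0.126, 1.149, -0.155], TCP at [0.166, -0.603, 0.405] pointing down, gripper open.
Joint ranges: [-3.08, 3.08], [-0.24, 2.05], [-1.43, 1.35], [0, 2.5], [-1.52, 4.66], [0.17, 1.96], [-2.89, 2.89]. Speed limits (rad/s): [2.39, 2.39, 3.14, 3.14, 3.14, 3.14, 3.14].

### API

Orientations are given as [roll, pitch, yaw] about the fixed x, y, z axes, in that order (R = Rz(yaw) Ry(pitch) Rx(roll)).
In Python, from bench import sensors, imaging, ticket, models gives the robot as it stands.
- The arm moves only by the shell command python3 -m handwheel 'ROWS' [OPENING] [FORCE]. ROWS is JSON, a list of rows, each a list of 2 entries, a list of its own where there are three numbers: the shift along the world's x, y, z normalised to -1 to 1, where 1 is 120 mm, then the turn about the world's z normalised to -1 to 1, where 1 is 60 degrees. In form: [[[x, y, z], spin], ...]. A call has exactly 8 rows; each row is the pose to reach, as a shift and turn from the pose commanded when the call began; what a row does not reach only later rows make up. A row lasts 1/12 s, in which the tool goes at most 41.7 mm and 7.16 degrees, less where a joint would pass 70% of its speed; a pose out of reach is approached as far as the arm can. A call with a number of a shift or a turn outside -1 to 1 is refused whole. A call with a gripper value outside its range is refused whole. OPENING is the opening, from -1 (shut) to 1 (fully open), so that 0 is half open, set as the call begins (- or left out, the last holds). The fingers move at their own pace and stop on an object; FORCE is the grip in N (left out, the last holds). Time passes only in rows, so rows that repeat a pose let the fingers close, or fill a call up. It gives the time, the measured TCP pose, the force, the opening and the grip force at its end, in the units of the state.
- sensors.sense(): the state, without advancing time (a new reading comes with each control period).
- imaging.capture(name): name is "scene" or "top"; returns (picture, depth): 480x640x3 uint8, blue, green, red; 480x640 float32, m along the optical axis (not along the pixel's ray), 0 where there is no reading.
- imaging.camera_info(name): a dict with "fx", "fy", "cx", "cy" (pixels), "k1" (the pictures are not rectified: a ray, as slopes to the right and down, at radius r is drawn at 1 + k1 r^2 times it, then the intrinsics apply), "R" (3x3) and "t" (3): a world point X has camera coordinates R X + t. Camera axes: x right, y down, z forward; pixel columns grow to the right and rows downward; lengths in m; the calibration is good to about 2 mm. A picture is of the moment at which its call begins. camera_info takes no time and is no camera call.
- ticket.finish_job(): hands the job in; it is judged then, once.
Trained networks look in the newest picture that a camera, given by its name, has taken for a name from the list of things; names that differ only in an ending like _2 or _b are one class to them, and where a whole thing is asked for, a point or a joint stands for the part that bears it (a point fixed in the world has none). Each returns a list of dicts, best first, with "conf" (0 to 1); they miss things now and then, are a little off and sometimes report something else, mostly with a low value. They report only what shows in the picture. A call takes as long as a camera call. They do not tell look-alikes from the thing itself.
- models.find_in(name, camera): "position" ([row, column] in pixels, amid what is visible of it).
- models.regions_of(name, camera): "mask" (480x640 bool, what is visible of it) and "position" ([row, column] in pixels, amid what is visible of it).
- models.place_of(name, camera): "position" ([row, column] in pixels: a listed point, or the origin of a listed thing).
The state is a dict: "time": time; "q": joint angles; "qvel": joint speeds; "tau": joint torques, N m; "eef_pos": TCP position; "tcp_rot": TCP orientation; "ft_force": force on the tool from outside, world axes, zero at the start; "torque": the same for the moment, N m; "gripper_width": finger opening in m; "grip_force": force on a finger pad.
Only numpy, scipy, OpenCV 4.12 (cv2) and the standard library are available. Lean on these libraries where they do the work, as an engineer would, in place of code of your own. Each camera call takes 0.05 s, during which the arm holds its last target. There are 200 camera calls.

## Working session

There is one attempt and no reset: what is moved stays moved. The work goes in short steps, Python scripts to look and compute and a shell command to move; the robot and the scene stay as the last step left them, time stands still between calls to the robot, and variables do not carry over. Pictures are saved under pics/ and viewed, at most 10 in all, crops included, and the job is handed in when it is done.

```bash
mkdir -p pics; ls; python3 - <<'E'
from bench import sensors,imaging
import cv2,numpy as np
s=sensors.sense();print(s)
for n in("scene","top"):
    p,d=imaging.capture(n);cv2.imwrite(f"pics/{n}0.png",p);np.save(f"pics/{n}0.npy",d);print(n,imaging.camera_info(n))
E
```

```text
pics
{'time': 0.0, 'q': array([ 1.40751672,  0.5083387 , -0.23752153,  1.5011312 ,  0.12570659,
        1.14887416, -0.15482028]), 'qvel': array([ 1.08293631e-03,  7.46716230e-04,  5.54169194e-05,  8.92411688e-04,
       -1.31279592e-03, -7.06531607e-04, -9.59858271e-04]), 'tau': array([ 3.30335088e-04, -6.20607305e+01, -2.18671404e+00, -2.49661410e+01,
        1.26906161e-02,  1.18457543e-02, -9.22928916e-05]), 'eef_pos': array([ 0.16585054, -0.60239872,  0.4038293 ]), 'tcp_rot': array([-3.13983149e+00,  3.70172238e-05,  2.68776334e-01]), 'ft_force': array([-0.65434187, -0.41088769, -0.70839563]), 'torque': array([-0.00208344,  0.02884563,  0.00826744]), 'grip_force': 0.0, 'gripper_width': 0.08523383663435066}
scene {'fx': 483.1748089911184, 'fy': 483.1748089911184, 'cx': 319.25428722153595, 'cy': 234.98337093206, 'k1': -0.07124991561235502, 'R': array([[-0.62266776, -0.78240855,  0.01103307],
       [-0.60254393,  0.47043415, -0.64469568],
       [ 0.49922508, -0.40807912, -0.7643597 ]]), 't': array([0.44200565, 0.35397416, 0.65196409])}
top {'fx': 514.2459272490364, 'fy': 514.2459272490364, 'cx': 317.37322697626763, 'cy': 224.86849309403584, 'k1': 0.02768825284890315, 'R': array([[ 0.09833486, -0.99515006,  0.00257091],
       [-0.97524291, -0.0968813 , -0.19878452],
       [ 0.1980695 ,  0.01704019, -0.98003985]]), 't': array([0.05741947, 0.60320553, 0.83101096])}
```

View pics/top0.png

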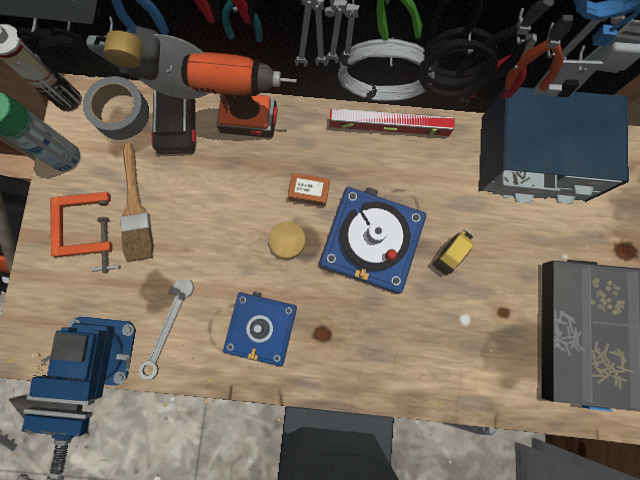

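View pics/scene0.png

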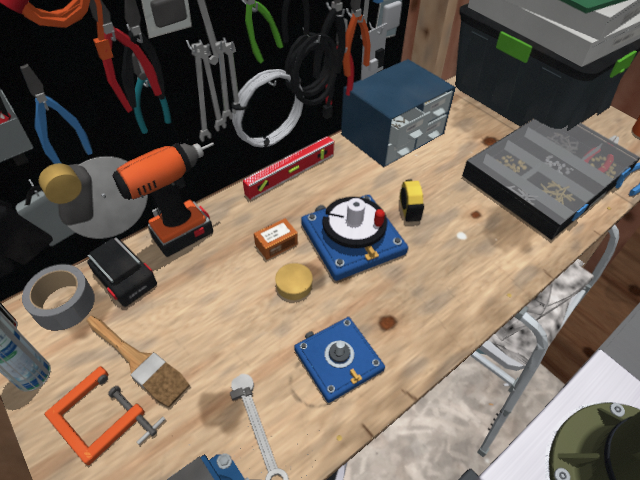

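The large blue unit with the wheel is at top-image (373,238). The small one at (260,330) has no wheel and is the look-alike. I'll measure the large unit and confirm it in a crop.

```bash
cat > h.py <<'E'
import numpy as np,cv2
from bench import imaging,models
def ray(n,rc):
    c=imaging.camera_info(n);u=(rc[1]-c['cx'])/c['fx'];v=(rc[0]-c['cy'])/c['fy']
    x,y=u,v
    for _ in range(10):
        f=1+c['k1']*(x*x+y*y);x,y=u/f,v/f
    R=np.array(c['R']);return -R.T@c['t'],R.T@np.array([x,y,1.])
def atz(n,rc,z):
    o,d=ray(n,rc);return o+d*(z-o[2])/d[2]
def place(name,cam,z):
    return [(round(r['conf'],2),np.round(r['position'],1).tolist(),np.round(atz(cam,r['position'],z),4).tolist()) for r in models.place_of(name,cam)[:3]]
E
python3 - <<'E'
from h import *
d={}
for n in("top","scene"):
    p,d[n]=imaging.capture(n)
    if n=="top": cv2.imwrite("pics/crop0.png",cv2.resize(p[170:310,300:490],None,fx=4,fy=4,interpolation=cv2.INTER_CUBIC))
    for nm,z in(("feed_unit",0),("key",.044),("hub_top",.098),("notch",.058),("knob",.058),("nails",0),("wax",0),("tape",0)):
        print(n,nm,place(nm,n,z))
# red knob centroid by color
    hsv=cv2.cvtColor(p,cv2.COLOR_BGR2HSV)
E
```

```text
top feed_unit [(0.63, [330.9, 258.0], [0.4052, 0.2037, 0.0])]
top key [(0.78, [350.9, 256.9], [0.373, 0.1967, 0.044]), (0.64, [262.6, 366.3], [0.5397, 0.0256, 0.044]), (0.54, [242.6, 288.9], [0.5614, 0.1635, 0.044])]
top hub_top [(0.84, [229.6, 379.4], [0.5892, 0.013, 0.098])]
top notch [(0.77, [205.6, 357.8], [0.6364, 0.0496, 0.058])]
top knob [(0.56, [255.1, 390.1], [0.5547, -0.0129, 0.058])]
top nails [(0.62, [193.1, 310.3], [0.6661, 0.1369, 0.0])]
top wax [(0.87, [243.3, 288.4], [0.5671, 0.1673, 0.0])]
top tape [(0.9, [250.7, 454.1], [0.5835, -0.1364, 0.0])]
scene feed_unit [(0.6, [358.7, 336.6], [0.4127, 0.2007, 0.0]), (0.58, [237.9, 351.9], [0.5894, 0.0146, 0.0])]
scene key [(0.63, [243.6, 369.0], [0.5342, 0.0252, 0.044])]
scene hub_top [(0.67, [199.4, 358.7], [0.5923, 0.004, 0.098])]
scene notch [(0.96, [213.1, 326.5], [0.63, 0.047, 0.058])]
scene knob [(0.71, [225.0, 377.4], [0.5496, -0.0079, 0.058])]
scene nails [(0.95, [244.7, 274.6], [0.668, 0.1429, 0.0])]
scene wax [(0.84, [283.7, 297.8], [0.5683, 0.162, 0.0])]
scene tape [(0.82, [207.5, 406.8], [0.5812, -0.1286, -0.0])]
```

View pics/crop0.png

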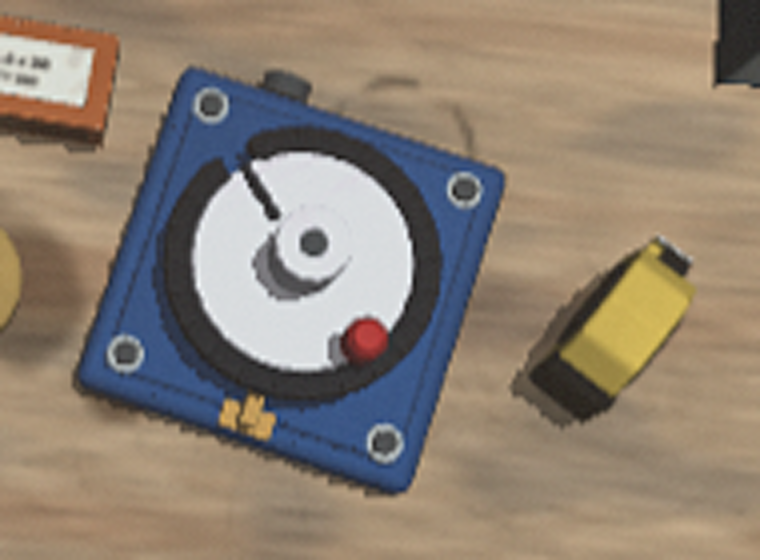

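The crop confirms the large unit. The notch is at crop (232,165), the knob at (365,340) and the key at (252,420); nearby are the box at left and the tape at right. Next I'll refine the axis and the angles.

```bash
python3 - <<'E'
from h import *
px=lambda c:(170+c[1]/4-.4,300+c[0]/4-.4)
b=[atz("top",px(c),.031) for c in((210,105),(464,189),(385,441),(125,352))]
print(np.round(b,4),np.mean(b,0))
print("yaw",[round(float(np.degrees(np.arctan2(*(b[i]-b[j])[1::-1]))),1) for i,j in((0,3),(1,2),(0,1),(3,2))])
print("hub",atz("top",px((313,242)),.098),"knobtop",atz("top",px((366,336)),.092),"notch",atz("top",px((232,165)),.058))
p,_=imaging.capture("top")
# web disc (white) and rim centre
g=p[170:310,300:490]
w=((g.min(2)>150)&(g.max(2).astype(int)-g.min(2)<25)).astype(np.uint8)
n,l,s,c=cv2.connectedComponentsWithStats(w);i=1+s[1:,4].argmax()
cn=max(cv2.findContours((l==i).astype(np.uint8),0,1)[0],key=len);e=cv2.fitEllipse(cv2.convexHull(cn));print(e,atz("top",(170+e[0][1],300+e[0][0]),.058))
E
```

```text
[[ 0.6602  0.0598  0.031 ]
 [ 0.6326 -0.0571  0.031 ]
 [ 0.5163 -0.0295  0.031 ]
 [ 0.5441  0.0876  0.031 ]] [0.58831423 0.01520686 0.031     ]
yaw [-13.5, -13.4, 76.7, 76.6]
hub [0.58812644 0.01545359 0.098     ] knobtop [ 0.55208251 -0.0098909   0.092     ] notch [0.62694474 0.04913225 0.058     ]
((75.22953796386719, 64.93734741210938), (53.71965789794922, 55.28424835205078), 125.13711547851562) [0.58730744 0.01521501 0.058     ]
```

```bash

python3 -m handwheel '[[[0.06,0.11,0],-0.02],[[0.13,0.21,0],-0.05],[[0.19,0.32,0],-0.07],[[0.26,0.43,0],-0.1],[[0.32,0.54,0],-0.12],[[0.38,0.64,0],-0.14],[[0.45,0.75,0],-0.17],[[0.51,0.86,0],-0.19]]' -1 20
python3 -m handwheel '[[[0.06,0.11,0],-0.02],[[0.13,0.21,0],-0.05],[[0.19,0.32,0],-0.07],[[0.26,0.43,0],-0.1],[[0.32,0.54,0],-0.12],[[0.38,0.64,0],-0.14],[[0.45,0.75,0],-0.17],[[0.51,0.86,0],-0.19]]'
python3 -m handwheel '[[[0.06,0.11,0],-0.02],[[0.13,0.21,0],-0.05],[[0.19,0.32,0],-0.07],[[0.26,0.43,0],-0.1],[[0.32,0.54,0],-0.12],[[0.38,0.64,0],-0.14],[[0.45,0.75,0],-0.17],[[0.51,0.86,0],-0.19]]'
python3 -c "
from bench import sensors;print(sensors.sense()['q'])"
```

```text
time: 1.72
eef_pos: [0.2276, -0.4987, 0.4048]
tcp_rot: [3.141, -0.0, 0.068]
ft_force: [0.3, 0.3, 0.1]
gripper_width: -0.0004
grip_force: 0.0
time: 2.38
eef_pos: [0.2888, -0.3955, 0.4048]
tcp_rot: [3.141, -0.0, -0.131]
ft_force: [-0.2, -0.7, 0.2]
gripper_width: -0.0001
grip_force: 0.0
time: 3.05
eef_pos: [0.35, -0.2923, 0.4049]
tcp_rot: [3.141, -0.001, -0.33]
ft_force: [0.6, 0.3, -0.8]
gripper_width: -0.0001
grip_force: 0.0
[ 0.81450331  0.24666299 -0.2190361   1.92132391  0.06387317  0.97961628
 -1.3342367 ]
```

```bash

python3 -m handwheel '[[[0.06,0.11,0],-0.02],[[0.13,0.21,0],-0.05],[[0.19,0.32,0],-0.07],[[0.26,0.43,0],-0.1],[[0.32,0.54,0],-0.12],[[0.38,0.64,0],-0.14],[[0.45,0.75,0],-0.17],[[0.51,0.86,0],-0.19]]'
python3 -m handwheel '[[[0.06,0.11,0],-0.02],[[0.13,0.21,0],-0.05],[[0.19,0.32,0],-0.07],[[0.26,0.43,0],-0.1],[[0.32,0.54,0],-0.12],[[0.38,0.64,0],-0.14],[[0.45,0.75,0],-0.17],[[0.51,0.86,0],-0.19]]'
python3 -m handwheel '[[[0.06,0.11,0],-0.02],[[0.13,0.21,0],-0.05],[[0.19,0.32,0],-0.07],[[0.26,0.43,0],-0.1],[[0.32,0.54,0],-0.12],[[0.38,0.64,0],-0.14],[[0.45,0.75,0],-0.17],[[0.51,0.85,0],-0.2]]'
python3 -m handwheel '[[[0,0,-0.1],0],[[0,0,-0.2],0],[[0,0,-0.3],0],[[0,0,-0.4],0],[[0,0,-0.5],0],[[0,0,-0.55],0],[[0,0,-0.6],0],[[0,0,-0.6],0]]'
python3 - <<'E'
from bench import sensors,imaging
import cv2
s=sensors.sense();print(s['q'])
p,_=imaging.capture("scene");cv2.imwrite("pics/s1.png",cv2.resize(p[130:300,260:460],None,fx=3,fy=3))
E
```

```text
time: 3.72
eef_pos: [0.4112, -0.1891, 0.4049]
tcp_rot: [-3.141, -0.001, -0.529]
ft_force: [0.2, 0.3, -0.0]
gripper_width: -0.0004
grip_force: 0.0
time: 4.38
eef_pos: [0.4724, -0.0859, 0.4048]
tcp_rot: [-3.141, -0.0, -0.728]
ft_force: [-0.2, -0.3, 0.4]
gripper_width: -0.0001
grip_force: 0.0
time: 5.05
eef_pos: [0.5336, 0.0163, 0.4048]
tcp_rot: [-3.141, -0.0, -0.937]
ft_force: [0.2, -0.6, 0.1]
gripper_width: 0.0003
grip_force: 0.0
time: 5.72
eef_pos: [0.533, 0.0154, 0.3319]
tcp_rot: [3.141, 0.001, -0.935]
ft_force: [-0.4, -0.2, 0.1]
gripper_width: 0.0001
grip_force: 0.0
[ 0.08464198  0.44173901 -0.23155176  1.84630301  0.12863638  0.86930966
 -2.71504603]
```

View pics/s1.png

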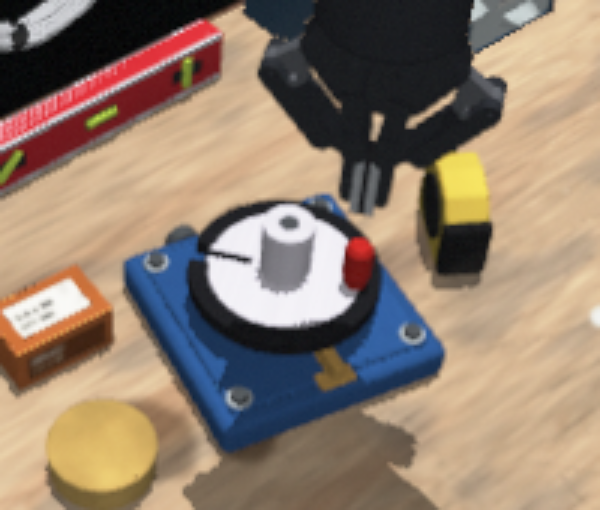

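The picture shows the shut fingertips at crop (360,210), where calibration predicts them. They are above and clear of the knob at (357,262), so I'll descend.

```bash

python3 -m handwheel '[[[0,0,-0.12],0],[[0,0,-0.25],0],[[0,0,-0.37],0],[[0,0,-0.5],0],[[0,0,-0.6],0],[[0,0,-0.7],0],[[0,0,-0.75],0],[[0,0,-0.75],0]]'
python3 - <<'E'
import numpy as np
a=np.array([.588,.0153]);c=np.array([.5336,.0163])
R=lambda d:np.array([[np.cos(d),-np.sin(d)],[np.sin(d),np.cos(d)]])
t=lambda th:a+44e-3*np.array([np.cos(th),np.sin(th)])-20e-3*np.array([-np.sin(th),np.cos(th)])
th0=np.radians(216)
prev=c
for k in range(0,27):
    th=th0+np.radians(5*k); p=t(th);print(5*k,np.round(p,4),end=' ')
    if k%8==0: base=p
    print(np.round((p-(c if k<=8 else base0))/.12,3) )
    if k%8==0: base0=p
E
```

```text
time: 6.43
eef_pos: [0.5331, 0.0154, 0.2421]
tcp_rot: [3.141, 0.001, -0.935]
ft_force: [0.7, -0.8, 0.5]
gripper_width: -0.0003
grip_force: 0.0
0 [0.5406 0.0056] [ 0.059 -0.089]
5 [0.5417 0.0015] [ 0.067 -0.123]
10 [ 0.543  -0.0025] [ 0.079 -0.156]
15 [ 0.5448 -0.0063] [ 0.093 -0.188]
20 [ 0.5468 -0.01  ] [ 0.11  -0.219]
25 [ 0.5492 -0.0135] [ 0.13  -0.248]
30 [ 0.5518 -0.0168] [ 0.152 -0.276]
35 [ 0.5548 -0.0198] [ 0.176 -0.301]
40 [ 0.5579 -0.0226] [ 0.203 -0.324]
45 [ 0.5614 -0.025 ] [ 0.028 -0.021]
50 [ 0.565  -0.0272] [ 0.059 -0.039]
55 [ 0.5688 -0.029 ] [ 0.09  -0.054]
60 [ 0.5727 -0.0305] [ 0.123 -0.067]
65 [ 0.5768 -0.0317] [ 0.157 -0.076]
70 [ 0.5809 -0.0325] [ 0.191 -0.083]
75 [ 0.5851 -0.0329] [ 0.226 -0.087]
80 [ 0.5893 -0.033 ] [ 0.261 -0.087]
85 [ 0.5935 -0.0327] [0.035 0.002]
90 [ 0.5977 -0.0321] [0.07  0.008]
95 [ 0.6018 -0.031 ] [0.104 0.017]
100 [ 0.6058 -0.0297] [0.137 0.028]
105 [ 0.6096 -0.0279] [0.169 0.042]
110 [ 0.6133 -0.0259] [0.2   0.059]
115 [ 0.6168 -0.0235] [0.229 0.079]
120 [ 0.6201 -0.0209] [0.256 0.101]
125 [ 0.6231 -0.0179] [0.025 0.024]
130 [ 0.6259 -0.0148] [0.048 0.051]
```

```bash

python3 -m handwheel '[[[0.02,-0.03,0],0],[[0.04,-0.06,0],0],[[0.06,-0.09,0],0],[[0.067,-0.123,0],0.083],[[0.079,-0.156,0],0.167],[[0.093,-0.188,0],0.25],[[0.11,-0.219,0],0.333],[[0.11,-0.219,0],0.333]]'
python3 - <<'E'
from h import *
p,_=imaging.capture("top");cv2.imwrite("pics/t2.png",cv2.resize(p[150:310,290:490],None,fx=4,fy=4))
p,_=imaging.capture("scene");cv2.imwrite("pics/s2.png",cv2.resize(p[130:300,260:460],None,fx=3,fy=3))
for c in("top","scene"):
  for n,z in(("notch",.058),("knob",.058)): print(c,n,[(r[0],r[2],np.degrees(np.arctan2(r[2][1]-.0153,r[2][0]-.588))) for r in place(n,c,z)])
E
```

```text
time: 7.1
eef_pos: [0.547, -0.0124, 0.2432]
tcp_rot: [-3.141, -0.001, -0.585]
ft_force: [-0.1, -0.9, -0.6]
gripper_width: 0.0003
grip_force: 0.0
top notch [(0.97, [0.6235, 0.0613, 0.058], np.float64(52.3412258113641))]
top knob []
scene notch [(0.58, [0.6228, 0.0538, 0.058], np.float64(47.889694497817764))]
scene knob [(0.7, [0.5766, 0.0291, 0.058], np.float64(129.55966796899443))]
```

View pics/s2.png

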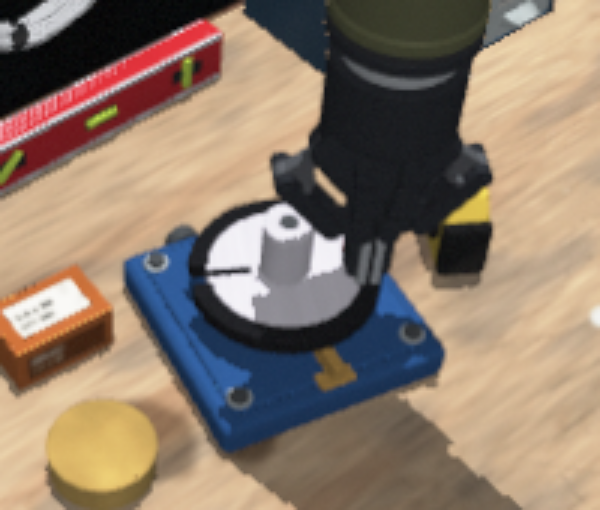

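The scene crop shows the fingers behind the knob at (372,262) and the notch line swung round to (195,272). I'll carry on round the arc.

```bash

python3 -m handwheel '[[[0.02,-0.029,0],0.083],[[0.042,-0.057,0],0.167],[[0.067,-0.082,0],0.25],[[0.093,-0.105,0],0.333],[[0.122,-0.125,0],0.417],[[0.152,-0.143,0],0.5],[[0.183,-0.158,0],0.583],[[0.216,-0.171,0],0.667]]'
python3 -m handwheel '[[[0.034,-0.01,0],0.083],[[0.068,-0.017,0],0.167],[[0.103,-0.02,0],0.25],[[0.138,-0.021,0],0.333],[[0.173,-0.018,0],0.417],[[0.208,-0.013,0],0.5],[[0.243,-0.004,0],0.583],[[0.276,0.007,0],0.667]]'
python3 - <<'E'
from h import *
p,_=imaging.capture("top");cv2.imwrite("pics/t3.png",cv2.resize(p[150:310,290:490],None,fx=4,fy=4))
p,_=imaging.capture("scene");cv2.imwrite("pics/s3.png",cv2.resize(p[130:300,260:460],None,fx=3,fy=3))
for c in("top","scene"):
  for n,z in(("notch",.058),("knob",.058),("key",.044)): print(c,n,[(r[0],r[2],np.degrees(np.arctan2(r[2][1]-.0153,r[2][0]-.588))) for r in place(n,c,z)])
E
```

```text
time: 8.07
eef_pos: [0.5723, -0.0312, 0.2427]
tcp_rot: [3.141, 0.0, 0.115]
ft_force: [-0.5, -0.1, 0.5]
gripper_width: 0.0001
grip_force: 0.2
time: 8.73
eef_pos: [0.6055, -0.0304, 0.2426]
tcp_rot: [-3.142, 0.001, 0.813]
ft_force: [-0.4, 0.2, 0.2]
gripper_width: -0.0
grip_force: 0.2
top notch [(0.6, [0.5505, 0.0578, 0.058], np.float64(131.42366562500263))]
top knob [(0.41, [0.6194, -0.0135, 0.058], np.float64(-42.526968351912366))]
top key [(0.67, [0.3715, 0.2073, 0.044], np.float64(138.43223280215338)), (0.62, [0.5389, 0.0245, 0.044], np.float64(169.38739044189995))]
scene notch [(0.93, [0.5519, 0.0533, 0.058], np.float64(133.53119928561418))]
scene knob [(0.6, [0.6189, -0.0156, 0.058], np.float64(-44.999999999999964))]
scene key [(0.96, [0.3667, 0.212, 0.044], np.float64(138.36806770293555)), (0.55, [0.5274, 0.026, 0.044], np.float64(169.98662663936224)), (0.38, [0.5536, -0.0925, 0.044], np.float64(-107.69837513293372))]
```

View pics/s3.png

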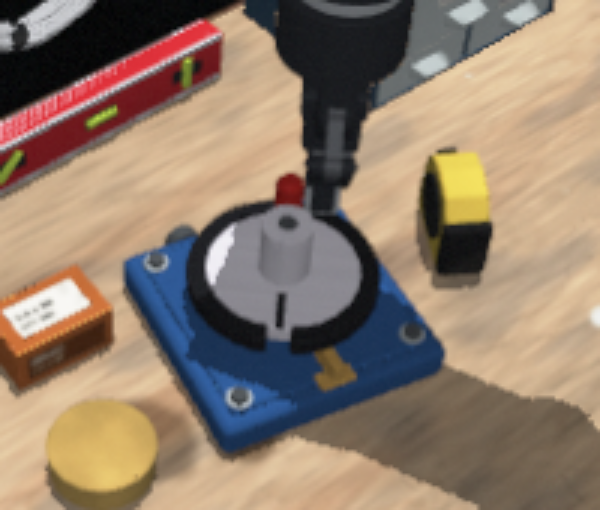

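The notch is now at crop (280,340), about 133°, and the key is at (335,365), 166.6°. It needs about 33° more, so I'll do 28° first and re-measure.

```bash

python3 -m handwheel '[[[0.032,0.015,0],0.083],[[0.0625,0.032,0],0.167],[[0.092,0.052,0],0.25],[[0.119,0.073,0],0.333],[[0.132,0.085,0],0.375],[[0.144,0.098,0],0.417],[[0.158,0.114,0],0.467],[[0.158,0.114,0],0.467]]'
python3 - <<'E'
from h import *
for c in("top","scene","scene"):
  p,_=imaging.capture(c);cv2.imwrite(f"pics/{c}4.png",cv2.resize(p[130:300,260:460],None,fx=4 if c=="scene" else 3,fy=4 if c=="scene" else 3))
  for n,z in(("notch",.058),("key",.044),("hub_top",.098)): print(c,n,[(r[0],r[1],r[2],np.degrees(np.arctan2(r[2][1]-.0153,r[2][0]-.588))) for r in place(n,c,z)])
E
python3 -c "
import cv2,numpy as np
a=cv2.imread('pics/scene4.png')[150:,100:700];cv2.imwrite('pics/v4.png',cv2.resize(a[:400],(800,533)))"
```

```text
time: 9.8
eef_pos: [0.6244, -0.0166, 0.2427]
tcp_rot: [3.142, -0.0, 1.301]
ft_force: [-0.6, -0.7, 0.2]
gripper_width: 0.0001
grip_force: 0.0
top notch [(0.9, [262.1, 363.9], [0.5382, 0.0309, 0.058], np.float64(162.60667785308794))]
top key [(0.86, [261.4, 363.4], [0.5413, 0.0308, 0.044], np.float64(161.63869609733504)), (0.74, [349.4, 253.7], [0.3749, 0.2023, 0.044], np.float64(138.7323269795127))]
top hub_top []
scene notch [(0.62, [238.1, 364.8], [0.5406, 0.0313, 0.058], np.float64(161.34774837760247)), (0.34, [241.8, 372.2], [0.5261, 0.0266, 0.058], np.float64(169.65443159103097))]
scene key [(0.77, [372.7, 356.0], [0.3622, 0.2074, 0.044], np.float64(139.61042961193314)), (0.7, [244.5, 372.2], [0.529, 0.0221, 0.044], np.float64(173.42542742140418))]
scene hub_top [(0.82, [200.2, 355.5], [0.5943, 0.0099, 0.098], np.float64(-40.60129464500409)), (0.72, [222.2, 354.8], [0.5552, 0.0459, 0.098], np.float64(136.98738420180138)), (0.59, [249.7, 275.8], [0.5896, 0.1885, 0.098], np.float64(89.47072378979865))]
scene notch [(0.95, [239.0, 365.7], [0.538, 0.0314, 0.058], np.float64(162.15144145021705))]
scene key []
scene hub_top [(0.55, [202.1, 358.1], [0.5879, 0.0093, 0.098], np.float64(-90.95484125387209))]
```

View pics/v4.png

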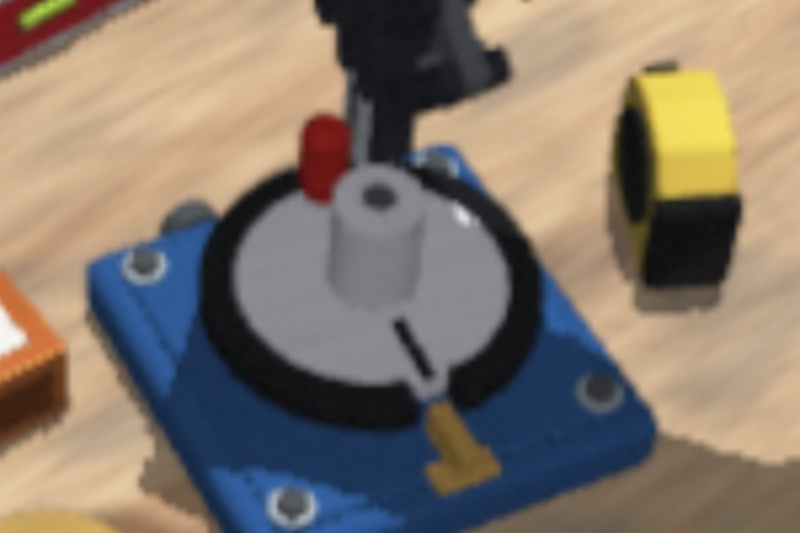

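The notch, crop (432,390), is just short of the key bar at (455,440). I'll calculate the remaining angle from colours in this same picture.

```bash
python3 - <<'E'
from h import *
f=lambda p:(167.5+p[1]/5.333,285+p[0]/5.333)
ax=atz("scene",f((378,194)),.098);print("axis",ax)
ang=lambda a,b:np.degrees(np.arctan2(*(b-a)[1::-1]))
li,lo=[atz("scene",f(p),.058) for p in((398,322),(432,375))];print("line",ang(li,lo)%360,ang(ax,(li+lo)/2)%360,ang(ax,lo))
for c in ["scene","top"]:
    p,_=imaging.capture(c);h=cv2.cvtColor(p,cv2.COLOR_BGR2HSV)
    r0,r1,c0,c1=(225,265,352,385) if c=="scene" else (245,290,340,385)
    m=cv2.inRange(h,(8,90,60),(28,255,255));m2=np.zeros_like(m);m2[r0:r1,c0:c1]=m[r0:r1,c0:c1]
    ys,xs=np.nonzero(m2);P=np.array([atz(c,q,.044)[:2] for q in zip(ys,xs)])
    A=np.array([.588,.0153]);r=np.hypot(*(P-A).T);P2=P[r<.070]
    print(c,len(P),r.min(),r.max(),"mean",P2.mean(0),"angle",np.degrees(np.arctan2(*(P2.mean(0)-A)[::-1])), "w/scene axis",np.degrees(np.arctan2(*(P2.mean(0)-ax[:2])[::-1])))
    if c=="top":
        k=slice(150,310),slice(290,490)
        g=cv2.resize(p[k],None,fx=4,fy=4,interpolation=cv2.INTER_CUBIC);cv2.imwrite("pics/v5.png",g)
E
```

```text
axis [0.58700033 0.01540948 0.098     ]
line 164.9115232085621 163.40918503625198 163.7998073888472
scene 133 0.051908610762778806 0.08658284876714031 mean [0.52880339 0.03209363] angle 164.16176581162014 w/scene axis 164.00323493641412
top 123 0.05023023501537952 0.07763480061853237 mean [0.52756094 0.02985839] angle 166.4567563772061 w/scene axis 166.33717461866192
```

View pics/v5.png

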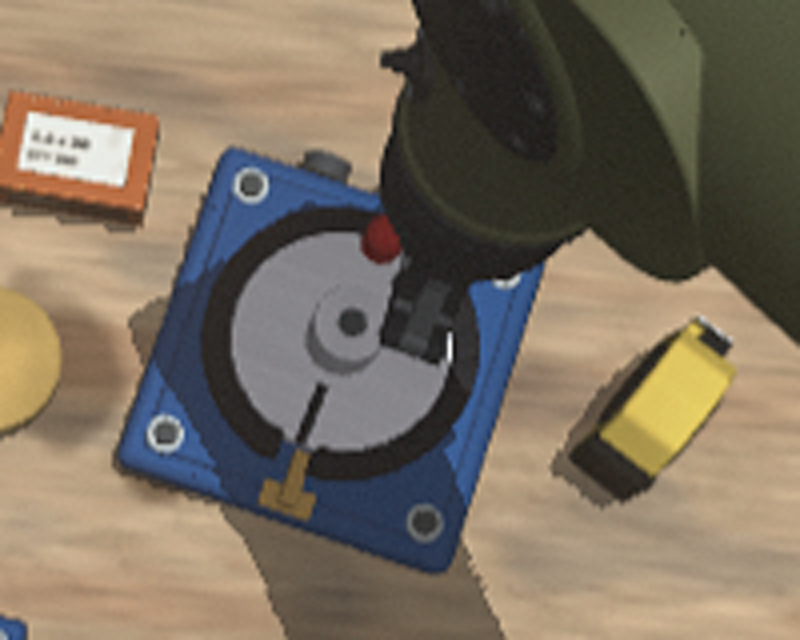

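```bash
python3 - <<'E'
from h import *
f=lambda p:(150+p[1]/4-.4,290+p[0]/4-.4)
A=np.array([.588,.0153])
for n,p,z in(("line in",(322,388),.058),("line out",(303,440),.058),("notchL",(278,455),.058),("notchR",(312,460),.058),("key in",(300,455),.044),("key",(294,485),.044),("hub",(353,322),.098),("knob",(381,238),.092)):
    X=atz("top",f(p),z)[:2];print(n,X,np.degrees(np.arctan2(*(X-A)[::-1])),np.hypot(*(X-A)))
E
```

```text
line in [0.56605705 0.02245935] 161.93000615273783 0.023081366896894953
line out [0.54276381 0.02880923] 163.37239095740114 0.047210294722044556
notchL [0.53526202 0.03894272] 155.85305419032173 0.05779509077417814
notchR [0.53455972 0.02429373] 170.4469325259563 0.054191798587816295
key in [0.53808246 0.02842503] 165.2684236838398 0.05161421460277333
key [0.5247934  0.02997093] 166.9324318154696 0.06488690139242417
hub [0.58812644 0.01545359] 50.5392092184662 0.00019894016792662317
knob [0.62637019 0.00583282] -13.859921635158885 0.039520868225737915
```

About 3° remains by both cameras. I'll push that last bit, back off, lift, then check.

```bash

python3 -m handwheel '[[[0.005,0.006,0],0.018],[[0.01,0.012,0],0.036],[[0.015,0.017,0],0.053],[[0.015,0.017,0],0.053],[[-0.005,-0.07,0],0.053],[[-0.025,-0.16,0],0.053],[[-0.035,-0.2,0.1],0.053],[[-0.035,-0.2,0.25],0.053]]'
python3 -m handwheel '[[[0,0,0.15],0],[[0,0,0.3],0],[[0,0,0.4],0],[[0,-0.2,0.5],0],[[0,-0.4,0.5],0],[[0,-0.6,0.5],0],[[0,-0.8,0.5],0],[[0,-0.8,0.5],0]]'
python3 - <<'E'
from h import *
p,_=imaging.capture("top");g=cv2.resize(p[190:290,330:430],None,fx=6,fy=6,interpolation=cv2.INTER_CUBIC);cv2.imwrite("pics/v6.png",g)
for c in("top","scene"):
  if c=="scene":imaging.capture(c)
  print(c,[(r[0],r[2],np.degrees(np.arctan2(r[2][1]-.0153,r[2][0]-.588))) for r in place("notch",c,.058)])
E
```

```text
time: 11.17
eef_pos: [0.6192, -0.0441, 0.2717]
tcp_rot: [-3.138, 0.002, 1.351]
ft_force: [0.3, 0.3, -0.0]
gripper_width: -0.0001
grip_force: 0.0
time: 11.83
eef_pos: [0.6197, -0.144, 0.3323]
tcp_rot: [-3.141, 0.004, 1.346]
ft_force: [-0.6, -1.2, -1.4]
gripper_width: -0.0001
grip_force: 0.0
top [(0.97, [0.5374, 0.0321, 0.058], np.float64(161.6330176689383))]
scene [(0.9, [0.5389, 0.0314, 0.058], np.float64(161.8455668280847))]
```

View pics/v6.png

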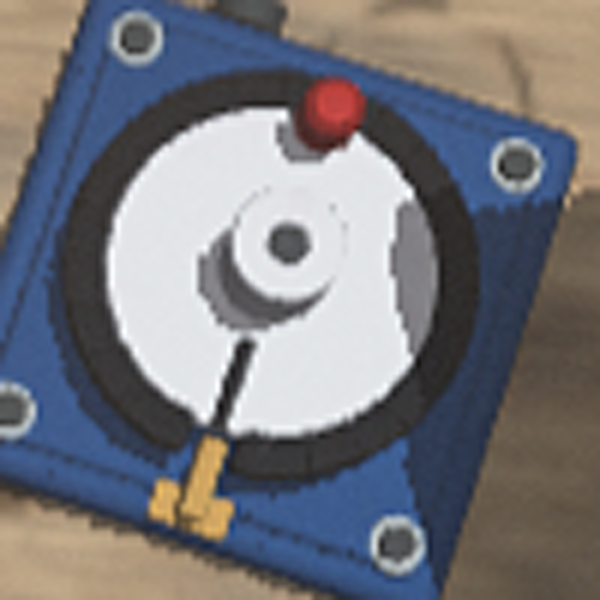

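```bash
python3 - <<'E'
from h import *
f=lambda p:(190+p[1]/6-.42,330+p[0]/6-.42)
A=np.array([.588,.0153])
for n,p,z in(("line in",(247,345),.058),("line out",(222,415),.058),("notchL",(188,440),.058),("notchR",(233,447),.058),("key in",(217,440),.044),("key mid",(207,480),.044),("hub",(289,243),.098),("knob",(332,100),.092)):
    X=atz("top",f(p),z)[:2];print(n,X,np.degrees(np.arctan2(*(X-A)[::-1])),np.hypot(*(X-A)))
p,_=imaging.capture("top");w=p[190:290,330:430].min(2)
# dark line pixels inside white web, red knob
r,c=np.mgrid[190:290,330:430];X=np.array([atz("top",q,.058)[:2] for q in zip(r.ravel(),c.ravel())]).reshape(100,100,2)-A
R=np.hypot(X[...,0],X[...,1]);T=np.degrees(np.arctan2(X[...,1],X[...,0]))%360
for lo,hi in((.026,.031),(.031,.036),(.036,.041)):
    k=(R>lo)&(R<hi)&(abs(T-165)<22);wt=np.clip(190.-w[k],0,None);print("line",lo,(T[k]*wt).sum()/wt.sum())
k=(R>.050)&(R<.058)&(abs(T-165)<25);g=p[190:290,330:430].max(2)
o=np.argsort(T[k]);print([(round(float(T[k][i])),int(g[k][i])) for i in o][::2])
h=cv2.cvtColor(p[190:290,330:430],cv2.COLOR_BGR2HSV);m=((h[...,0]<6)|(h[...,0]>174))&(h[...,1]>150)&(h[...,2]>60)
rr,cc=np.nonzero(m);print("red",rr.mean()*6,cc.mean()*6,len(rr));Z=atz("top",(190+rr.mean(),330+cc.mean()),.082)[:2]-A;print(np.degrees(np.arctan2(Z[1],Z[0])),np.hypot(*Z))
E
```

```text
line in [0.5653329  0.02128565] 165.20768928784375 0.023444091118023126
line out [0.54444138 0.02682734] 165.17706839322165 0.045058103453887534
notchL [0.53631843 0.0359145 ] 158.2541628663282 0.055641191982871235
notchR [0.53558896 0.02297899] 171.66462930534422 0.05297059282428481
key in [0.53904114 0.02650108] 167.1133411147076 0.05022383797407181
key mid [0.52716286 0.02845631] 167.797432188447 0.06224344479125132
hub [0.58814316 0.01562629] 66.31087639919318 0.0003563120412811829
knob [0.63130014 0.00608487] -12.014438097191762 0.04426986849351823Traceback (most recent call last):
  File "<stdin>", line 8, in <module>
  File "h.py", line 10, in atz
    o,d=ray(n,rc);return o+d*(z-o[2])/d[2]
        ~~~^^^^^^
  File "h.py", line 4, in ray
    c=imaging.camera_info(n);u=(rc[1]-c['cx'])/c['fx'];v=(rc[0]-c['cy'])/c['fy']
ValueError: time passes only in moves, steps and waits
```

The line is at 165.2° and the key at about 167°, so the offset is about 1.5 mm, inside the ±3 mm allowance. Moving over the hub.

```bash

python3 -m handwheel '[[[-0.03,0.12,0],0],[[-0.06,0.25,0],0],[[-0.09,0.37,0],0],[[-0.13,0.5,0],0],[[-0.16,0.62,0],0],[[-0.19,0.75,0],0],[[-0.2,0.85,0],0],[[-0.2,0.9,0],0]]'
python3 -m handwheel '[[[-0.03,0.12,0],0],[[-0.05,0.24,0],0],[[-0.07,0.32,0],0],[[-0.07,0.36,0],0],[[-0.07,0.36,0],0],[[-0.07,0.36,0],0],[[-0.07,0.36,0],0],[[-0.07,0.36,0],0]]'
```

```text
time: 12.75
eef_pos: [0.5955, -0.0253, 0.3332]
tcp_rot: [3.141, -0.001, 1.359]
ft_force: [0.2, 0.6, 0.9]
gripper_width: -0.0001
grip_force: 0.0
time: 13.42
eef_pos: [0.588, 0.0134, 0.3325]
tcp_rot: [-3.141, 0.0, 1.353]
ft_force: [-0.1, -0.0, -0.1]
gripper_width: -0.0
grip_force: 0.0
```

```bash

python3 -m handwheel '[[[0,0.017,-0.08],0],[[0,0.017,-0.16],0],[[0,0.017,-0.24],0],[[0,0.017,-0.32],0],[[0,0.017,-0.4],0],[[0,0.017,-0.44],0],[[0,0.017,-0.46],0],[[0,0.017,-0.46],0]]'
python3 -m handwheel '[[[0,0,-0.01],0],[[0,0,-0.02],0],[[0,0,-0.03],0],[[0,0,-0.04],0],[[0,0,-0.05],0],[[0,0,-0.06],0],[[0,0,-0.07],0],[[0,0,-0.07],0]]'
```

```text
time: 14.08
eef_pos: [0.5877, 0.0164, 0.2767]
tcp_rot: [-3.141, 0.0, 1.355]
ft_force: [-0.6, 0.3, -0.3]
gripper_width: -0.0001
grip_force: 0.0
time: 14.75
eef_pos: [0.5878, 0.0164, 0.2692]
tcp_rot: [3.141, 0.0, 1.355]
ft_force: [-0.7, -1.2, 3.1]
gripper_width: 0.0001
grip_force: 1.5
```

```bash

python3 -m handwheel '[[[0,0,-0.006],0],[[0,0,-0.012],0],[[0,0,-0.018],0],[[0,0,-0.024],0],[[0,0,-0.03],0],[[0,0,-0.036],0],[[0,0,-0.04],0],[[0,0,-0.04],0]]'
```

```text
time: 15.42
eef_pos: [0.5878, 0.0165, 0.2645]
tcp_rot: [3.141, -0.0, 1.355]
ft_force: [-0.8, -1.1, 6.4]
gripper_width: -0.0001
grip_force: 2.9
```

It is below the key level at spring force only, so the notch is engaged. Pressing home.

```bash

python3 -m handwheel '[[[0,0,-0.006],0],[[0,0,-0.012],0],[[0,0,-0.018],0],[[0,0,-0.024],0],[[0,0,-0.03],0],[[0,0,-0.036],0],[[0,0,-0.042],0],[[0,0,-0.042],0]]'
python3 -m handwheel '[[[0,0,-0.004],0],[[0,0,-0.008],0],[[0,0,-0.012],0],[[0,0,-0.016],0],[[0,0,-0.02],0],[[0,0,-0.024],0],[[0,0,-0.024],0],[[0,0,-0.024],0]]'
```

```text
time: 16.08
eef_pos: [0.5879, 0.0165, 0.2597]
tcp_rot: [3.141, 0.0, 1.355]
ft_force: [-1.7, -1.0, 9.1]
gripper_width: 0.0
grip_force: 4.2
time: 16.75
eef_pos: [0.5876, 0.0168, 0.2594]
tcp_rot: [3.139, 0.001, 1.355]
ft_force: [-9.0, -4.3, 31.5]
gripper_width: 0.0
grip_force: 15.6
```

```bash

python3 -m handwheel '[[[0,0,0.004],0],[[0,0,0.008],0],[[0,0,0.008],0],[[0,0,0.008],0],[[0,0,0.008],0],[[0,0,0.008],0],[[0,0,0.008],0],[[0,0,0.008],0]]'
python3 - <<'E'
from h import *
p,_=imaging.capture("scene");cv2.imwrite("pics/v7.png",cv2.resize(p[160:280,290:430],None,fx=5,fy=5,interpolation=cv2.INTER_CUBIC))
E
```

```text
time: 17.42
eef_pos: [0.5877, 0.0166, 0.2595]
tcp_rot: [3.14, 0.001, 1.355]
ft_force: [-6.2, -2.8, 24.1]
gripper_width: -0.0001
grip_force: 11.5
```

View pics/v7.png

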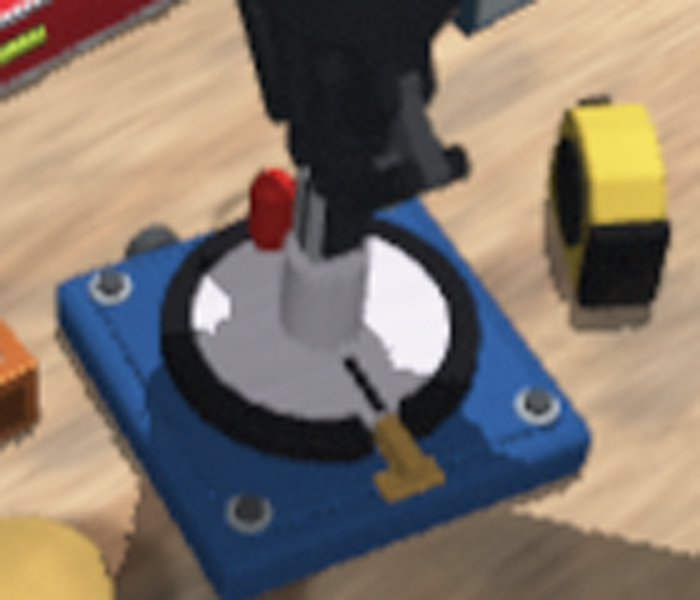

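The wheel is down and level, the key sits in the notch at crop (395,435), and the fingers press the hub with 24 N. The tape, box and tin look untouched, so I'm handing in.

```bash
python3 -c "
from bench import ticket;print(ticket.finish_job())"
```

```text
the job is handed in; nothing more can be done
None
```

I handed the job in with the handwheel turned onto the key and pressed fully home, the fingers still holding the hub down at about 24 N and the tape, box and tin not touched; the hand-in returned no verdict.

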